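# Stack the parts of a ring choke on its mounting stud

### The job

Assemble the choke mounting: thread the four ring-shaped parts onto the upright stud of the aluminium plate, from the bottom up the flat rubber pad, the copper-wound choke, the flanged white insulator (flange down, as it lies) and the dark steel washer. Each part must lie flat on the one below, with the stud through all four holes, and the reel, the label roll and the spacer block nearby are to stay where they are.

Things in the scene. Friction and masses are not known exactly. Their poses are not given: they have to be found in the camera images.
- plate: fixed square pale aluminium plate 100 x 100 x 10 mm lying on the table, with four small screw heads at its corners and an upright steel stud of 10 mm diameter at its middle. Origin: centre of the plate's underside, on the stud's axis; z up along the stud. The plate's top face is at 10 mm, the stud's tip at 66 mm above the origin (56 mm above the top face); the stud narrows over its last 4 mm. Its yaw varies by up to 0.4 rad.
- stud_tip (a point): centre of the stud's tip, 66 mm above the table
- pad: loose flat black rubber ring, 54 mm outside, hole 24 mm, 10 mm thick, about 30 g, lying flat. Origin: centre of its underside; z along its axis, up. Goes on first, on the plate's top face.
- choke: loose ring choke: grey core wound with copper wire, 60 mm outside, hole 24 mm, 18 mm high, about 180 g, lying flat. Origin: centre of its underside; z along its axis, up. Goes on second.
- insulator: loose white plastic flanged bush, lying flange down: flange 52 mm outside and 5 mm thick, above it a collar 34 mm outside and 9 mm high (14 mm in all), a hole of 24 mm right through, about 30 g. Origin: centre of the flange's underside; z along its axis, up. Can be held by the collar. Goes on third.
- washer: loose thick dark grey steel washer, the smallest of the four rings, 44 mm outside, hole 24 mm, 8 mm thick, about 60 g, lying flat. Origin: centre of its underside; z along its axis, up. Goes on last, on top of the insulator's collar.
- solder_reel: bystander: a small reel of solder wire, black flanges, 58 mm across and about 58 mm high, standing on a flange. Origin: centre of its underside. Leave it.
- label_roll: bystander: white roll of blank labels lying flat, 64 mm across, 30 mm high. Origin: centre of its underside. Leave it.
- spacer_block: bystander: small rectangular aluminium block 30 x 40 x 20 mm. Origin: centre of its underside. Leave it.
There are look-alikes about, which are no part of the job. What is shaped like the washer but pink or turquoise is not meant.

How it is judged:
By the outcome, as a careful person would: the job done as asked, in the order asked, and still so for the second after the job is handed in, with the robot touching nothing.
It also fails if it takes over 96 s, if anything falls off the work surface, if the arm or the gripper's body presses on something with over 40 N, if the wrist force passes 120 N, or if a joint passes its speed limit or range.

### The arm

A 7-joint arm with a two-finger parallel gripper is mounted at the origin on the work surface; the furniture and walls round the work are solid. World frame = base frame: x ahead of the robot, y to its left, z up, the work surface at z = 0. Lengths are in m, angles in rad, forces in N, time in s.
With the tool pointing down it reaches from about 0.425 to 0.925 m from the base axis. Payload 6.8 kg.
Tool frame: the origin (TCP) lies at the very end of the fingers, on their centre line; the grasp point (between the pads) lies r.grip_depth behind it (r.grip_depth is the distance from the TCP to the grasp point, in m); z points along the fingers, x is the direction in which the jaws open and shut, and the axes are right-handed (so a half turn about z gives the same grasp; the last joint's range is limited). The gripper opens to 85 mm and grips with 20 to 120 N. Pads are 22 mm wide; open, the fingers measure 114 mm over their backs; the gripper's body (76 mm by 85 mm) begins 54 mm behind the grasp point. The pads swing forward as they close: fully open they stand 13 mm farther back than shut.
Start: joints at [0.59, 0.477, 0.022, 1.555, -0.011, 1.109, -0.083], TCP at [0.517, -0.434, 0.231] pointing down, gripper open.
Joint ranges: [-2.96, 2.96], [-0.34, 2.1], [-1.41, 1.46], [0.24, 2.44], [-1.37, 4.51], [0.17, 1.92], [-2.96, 2.96]. Speed limits (rad/s): [2.39, 2.39, 3.14, 3.14, 3.14, 3.14, 3.14].

### API

Orientations are given as a rotation vector (axis times angle).
In Python, from bench import readout, grab_frame, workorder, r gives the robot as it stands.
- The arm moves only by the shell command python3 -m handwheel 'ROWS' [FORCE]. ROWS is text: rows parted by semicolons, each of 7 numbers parted by spaces: the shift along the tool's x, y, z in mm, then the turn, a rotation vector about the tool's x, y, z in degrees, then the finger opening in mm, from 0 to 85.4. A call has 1 to 12 rows; each row is the pose to reach, as a shift and turn from the pose commanded when the call began, along the tool's axes at that moment; what a row does not reach only later rows make up. A row lasts 1/8 s, in which the tool goes at most 62.5 mm and 10.7 degrees, less where a joint would pass 70% of its speed; a pose out of reach is approached as far as the arm can. A call with a gripper value outside its range is refused whole. The fingers move at their own pace and stop on an object; FORCE is the grip in N (left out, the last holds). Time passes only in rows, so rows that repeat a pose let the fingers close. It gives the time, the measured TCP pose, the force and the opening at its end, in the units of the state.
- readout.get_obs(): the state, without advancing time (a new reading comes with each control period).
- grab_frame(name): name is "scene" or "top" or "wrist"; returns a dict with "pixels" (384x512x3 uint8, red, green, blue), "fx", "fy", "cx", "cy" (pixels), "rvec" (rotation vector, rad) and "tvec" (3), from world to camera coordinates, as OpenCV has them. Camera axes: x right, y down, z forward; pixel columns grow to the right and rows downward; lengths in m; the calibration is good to about 2 mm. A picture is of the moment at which its call begins. There is no depth.
- workorder.hand_in(): hands the job in, once; it reports no verdict.
The state is a dict: "clock": time; "joints": joint angles; "qvel": joint speeds; "tau": joint torques, N m; "tcp_pos": TCP position; "orientation": TCP orientation; "contact_force": force on the tool from outside, world axes, zero at the start; "moment": the same for the moment, N m; "grip_width": finger opening in m.
Only numpy, scipy, OpenCV 4.12 (cv2) and the standard library are available. Lean on these libraries where they do the work, as an engineer would, in place of code of your own. Each camera call takes 0.05 s, during which the arm holds its last target.

## Working session

There is one attempt and no reset: what is moved stays moved. The work goes in short steps, Python scripts to look and compute and a shell command to move; the robot and the scene stay as the last step left them, time stands still between calls to the robot, and variables do not carry over. Pictures are saved under pics/ and viewed, and the job is handed in when it is done.

```bash
ls; mkdir -p pics; python3 - <<'E'
from bench import readout, grab_frame, r
import cv2
o=readout.get_obs()
for k in o: print(k,o[k])
print(r.grip_depth)
for n in ["scene","top","wrist"]:
    f=grab_frame(n); cv2.imwrite(f"pics/{n}0.png",f["pixels"][:,:,::-1]); print(n,f["fx"],f["fy"],f["cx"],f["cy"],f["rvec"],f["tvec"])
E
```

```text
pics
clock 0.0
joints [ 0.58989532  0.47781449  0.02234641  1.55649232 -0.01149276  1.10927704
 -0.08313228]
qvel [-0.0004896  -0.00056735  0.00123821 -0.00098083  0.00033969 -0.00035924
  0.0006405 ]
tau [ 1.37646610e-03 -5.96444035e+01  1.60855662e+00 -2.81196964e+01
  1.25138270e-02  9.33706033e-03 -5.40871190e-05]
tcp_pos [ 0.51665883 -0.43343801  0.23029894]
orientation [-2.95173100e+00  1.07413735e+00  2.82057778e-03]
contact_force [-0.49730097  0.39183717  0.14979649]
moment [ 0.042286    0.00621935 -0.0073521 ]
grip_width 0.08491742628249539
0.0187
scene 420.6977886785443 420.6977886785443 255.34440649588498 192.3897355394908 [ 2.39244376 -0.58339691  0.19524308] [-0.42406519  0.1720082   0.99892989]
top 374.94719354029246 374.94719354029246 252.8676082148403 193.39694850318557 [ 2.11204396 -2.16392119  0.17198313] [-0.05605389  0.46909541  0.90508961]
wrist 266.54743760652815 266.54743760652815 257.48399612733493 191.00919626223666 [-2.65701263  0.96637125  0.16144426] [-0.67443861 -0.04167527  0.38074733]
```

View pics/scene0.png

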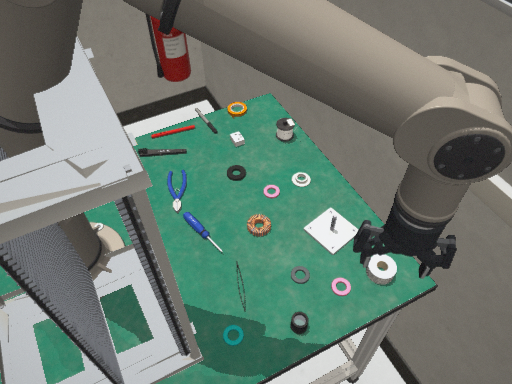

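View pics/top0.png

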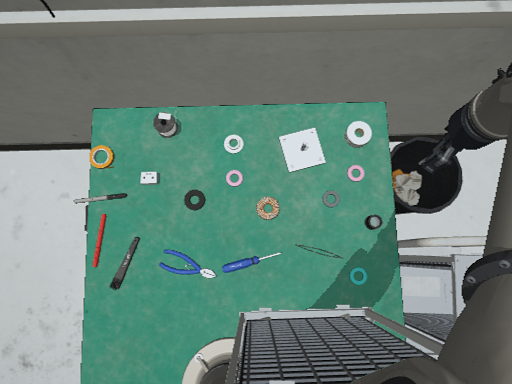

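View pics/wrist0.png

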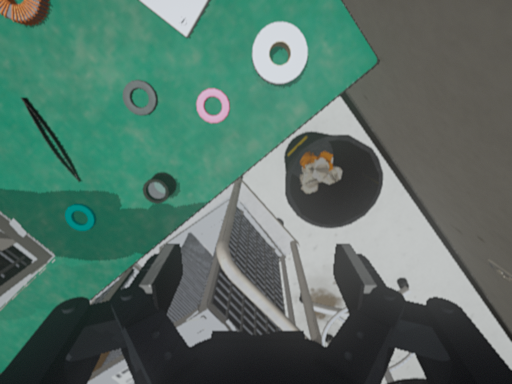

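The top view shows the pad at about (195,200), the choke at (268,208), the insulator at (233,144), the washer (grey) at (331,198) and the plate with its stud at (303,148). The pink and turquoise rings, the reel (165,125), the block (149,178) and the label roll (359,133) are to be left alone.

```bash
cat > h.py <<'E'
import numpy as np, cv2
from scipy.spatial.transform import Rotation as R
from bench import readout, grab_frame, r
def ray(f,uv,z):
    Rm=cv2.Rodrigues(np.array(f["rvec"],float))[0]; t=np.array(f["tvec"],float)
    C=-Rm.T@t; d=Rm.T@np.array([(uv[0]-f["cx"])/f["fx"],(uv[1]-f["cy"])/f["fy"],1.])
    return C+d*(z-C[2])/d[2]
def proj(f,p):
    K=np.array([[f["fx"],0,f["cx"]],[0,f["fy"],f["cy"]],[0,0,1]])
    return cv2.projectPoints(np.array([p],float),np.array(f["rvec"],float),np.array(f["tvec"],float),K,None)[0].ravel()
def ell(f,mask,c,rad):
    "outer contour nearest c within a window; returns centre of ellipse, axes, hole ellipse"
    m=np.zeros_like(mask); cv2.circle(m,tuple(int(x) for x in c),rad,255,-1); m&=mask
    cs,hi=cv2.findContours(m,cv2.RETR_CCOMP,cv2.CHAIN_APPROX_NONE)
    out=[]
    for k,cc in enumerate(cs):
        if len(cc)>=8: out.append((cv2.contourArea(cc),hi[0][k][3]>=0,cv2.fitEllipse(cc)))
    return sorted(out,key=lambda a:-a[0])[:3]
def go(x,y,z,yaw_deg=None):
    "shift in current tool axes (mm) to TCP world target; yaw = world angle of jaw axis (mod 180), tool down"
    o=readout.get_obs(); p=np.array(o["tcp_pos"]); Rt=R.from_rotvec(o["orientation"])
    s=Rt.inv().apply(np.array([x,y,z])-p)*1000
    if yaw_deg is None:
        xa=Rt.as_matrix()[:,0]; yaw_deg=np.degrees(np.arctan2(xa[1],xa[0]))
    best=None
    for k in(0,180):
        a=np.radians(yaw_deg+k); M=np.array([[np.cos(a),np.sin(a),0],[np.sin(a),-np.cos(a),0],[0,0,-1]]).T
        rv=np.degrees((Rt.inv()*R.from_matrix(M)).as_rotvec())
        if best is None or np.linalg.norm(rv)<np.linalg.norm(best): best=rv
    print("shift",s.round(1),"turn",best.round(1))
def state():
    o=readout.get_obs(); xa=R.from_rotvec(o["orientation"]).as_matrix()
    print("t %.2f"%o["clock"],"tcp",np.round(np.array(o["tcp_pos"])*1000,1),"jaw",np.degrees(np.arctan2(xa[1,0],xa[0,0])).round(1),"zax",xa[:,2].round(3),"F",np.round(o["contact_force"],1),"w %.1f"%(o["grip_width"]*1000),"q7 %.2f"%o["joints"][6])
    return o
E
cat > m.py <<'E'
from h import *
f=grab_frame("top"); im=f["pixels"]; hsv=cv2.cvtColor(im,cv2.COLOR_RGB2HSV)
green=cv2.inRange(hsv,(65,90,30),(95,255,255)); ng=255-green
for n,c,z,rad in [("pad",(195,200),.010,16),("choke",(268,208),.018,17),("ins",(233,144),.005,15),("washer",(331,198),.008,14),("pink",(234,178),.008,14)]:
    for a,h,e in ell(f,ng,c,rad):
        print(n,"hole" if h else "outer",np.round(e[0],1),np.round(e[1],1),"top",ray(f,e[0],z).round(4),"bot",ray(f,e[0],0)[:2].round(4),"diam mm",(np.mean(e[1])*np.linalg.norm(ray(f,(e[0][0]+1,e[0][1]),z)-ray(f,e[0],z))*1000).round(1))
crop=im[90:240,150:400]; cv2.imwrite("pics/crop_top.png",cv2.resize(crop,None,fx=3.2,fy=3.2,interpolation=cv2.INTER_CUBIC)[:,:,::-1])
g=cv2.inRange(hsv,(0,0,170),(180,60,255)); m=np.zeros_like(g); cv2.circle(m,(303,150),36,255,-1); m&=g
cs,_=cv2.findContours(m,cv2.RETR_EXTERNAL,cv2.CHAIN_APPROX_NONE); c=max(cs,key=cv2.contourArea)
rect=cv2.minAreaRect(c); print("plate",rect,[ray(f,p,.01).round(4) for p in cv2.boxPoints(rect)],ray(f,rect[0],.01).round(4))
s=grab_frame("scene"); cv2.imwrite("pics/crop_scene.png",cv2.resize(s["pixels"][150:330,200:420],None,fx=3.3,fy=3.3,interpolation=cv2.INTER_CUBIC)[:,:,::-1])
state()
E
python3 m.py
```

```text
pad outer [193.8 199.1] [19.2 21.1] top [0.461  0.0855 0.01  ] bot [0.4625 0.087 ] diam mm 52.1
pad hole [194.1 199.2] [ 9.8 10.3] top [0.4606 0.0847 0.01  ] bot [0.4621 0.0863] diam mm 26.0
pad outer [201.3 187.2] [1.8 4.4] top [0.4916 0.0659 0.01  ] bot [0.4934 0.0672] diam mm 8.0
choke outer [267.4 207.7] [23.  23.1] top [ 0.4329 -0.1036  0.018 ] bot [ 0.4351 -0.1043] diam mm 58.8
choke hole [267.6 207.7] [8.7 9.6] top [ 0.433  -0.1041  0.018 ] bot [ 0.4352 -0.1048] diam mm 23.4
ins outer [233.4 143.4] [18.6 19.4] top [ 0.6088 -0.0189  0.005 ] bot [ 0.6103 -0.0186] diam mm 50.6
ins hole [233.  142.8] [8.  8.3] top [ 0.6104 -0.018   0.005 ] bot [ 0.6119 -0.0178] diam mm 21.6
washer outer [330.7 198.4] [15.6 16.5] top [ 0.4542 -0.2685  0.008 ] bot [ 0.4554 -0.2702] diam mm 41.5
washer hole [330.8 198.3] [ 9.5 10.1] top [ 0.4546 -0.2687  0.008 ] bot [ 0.4557 -0.2704] diam mm 25.3
pink outer [234.  177.7] [16.4 16.7] top [ 0.515  -0.0193  0.008 ] bot [ 0.5167 -0.0189] diam mm 43.3
pink hole [234.1 177.6] [8.4 9.1] top [ 0.5154 -0.0194  0.008 ] bot [ 0.5171 -0.019 ] diam mm 22.9
plate ((301.9923095703125, 149.13845825195312), (36.92414093017578, 38.67824935913086), 74.74488067626953) [array([ 0.6235, -0.1391,  0.01  ]), array([ 0.6492, -0.2395,  0.01  ]), array([ 0.5512, -0.26  ,  0.01  ]), array([ 0.5263, -0.1611,  0.01  ])] [ 0.5871 -0.1999  0.01  ]
t 0.25 tcp [ 516.9 -433.6  230.8] jaw -40.0 zax [-0.001  0.001 -1.   ] F [-0.2  0.2 -0.4] w 85.2 q7 -0.08
```

View pics/crop_top.png

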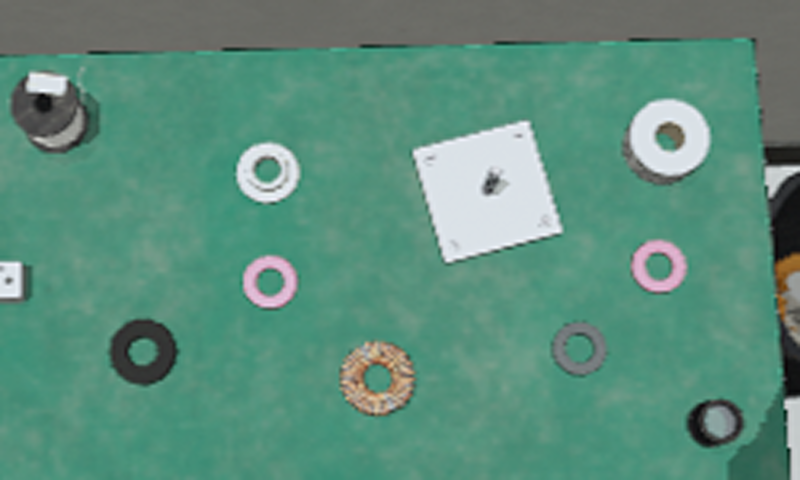

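View pics/crop_scene.png

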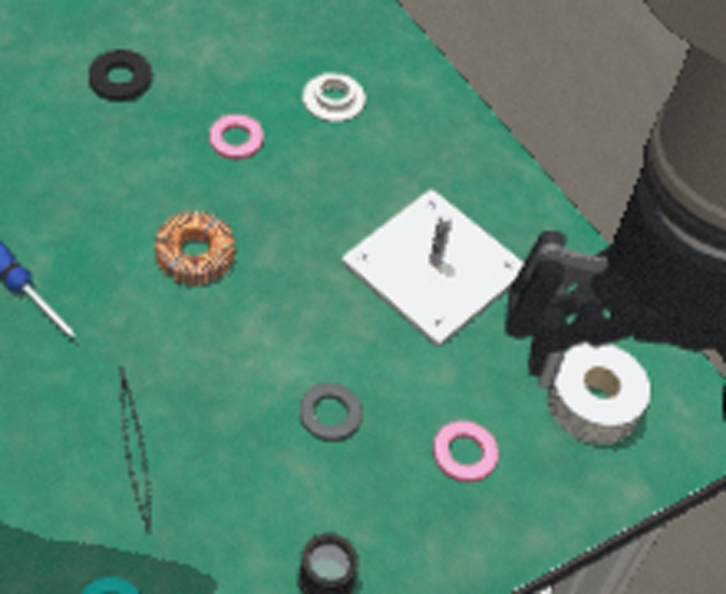

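The crops confirm each part and its surroundings. The stud stands at scene crop (441,243), with its tip near (445,222). I'll check the plate and stud in both views.

```bash
python3 - <<'E'
from h import *
s=grab_frame("scene"); f=grab_frame("top")
print("tip scene",ray(s,(200+445/3.3,150+220/3.3),.066).round(4))
P=np.array([.5871,-.1999,.066]); print("tip proj top",proj(f,P),"crop",((proj(f,P)-[150,90])*3.2).round(0),"base",((proj(f,[*P[:2],.01])-[150,90])*3.2).round(0),"scene crop tip",((proj(s,P)-[200,150])*3.3).round(0),"base",((proj(s,[*P[:2],.01])-[200,150])*3.3).round(0))
im=s["pixels"]; hsv=cv2.cvtColor(im,cv2.COLOR_RGB2HSV); ng=255-cv2.inRange(hsv,(65,90,30),(95,255,255))
for n,p,z,rad in [("pad",(.4608,.085),.01,16),("choke",(.433,-.104),.018,17),("ins",(.6095,-.0185),.005,14),("washer",(.4544,-.2686),.008,14)]:
    c=proj(s,[*p,z])
    for a,h,e in ell(s,ng,c.round(),rad)[:2]: print(n,h,ray(s,e[0],z/2 if not h else z).round(4),np.round(e[1],1))
a=cv2.cvtColor(im,cv2.COLOR_RGB2HSV); g=cv2.inRange(a,(0,0,170),(180,60,255)); m=np.zeros_like(g); c=proj(s,[.587,-.2,.01]).round().astype(int); cv2.circle(m,tuple(int(v) for v in c),29,255,-1); m&=g
cs,_=cv2.findContours(m,cv2.RETR_EXTERNAL,cv2.CHAIN_APPROX_NONE); cc=max(cs,key=cv2.contourArea)
q=cv2.approxPolyDP(cv2.convexHull(cc),4,True)[:,0]; W=np.array([ray(s,p,.008) for p in q]); print(W.round(4),W.mean(0).round(4))
go(.46,.085,.15,-90); go(.46,.085,.15,0)
E
```

```text
tip scene [ 0.5863 -0.2017  0.066 ]
tip proj top [304.85964923 142.95347426] crop [496. 169.] base [486. 189.] scene crop tip [445. 218.] base [434. 262.]
pad False [0.4611 0.0879 0.005 ] [14.5 18.6]
pad True [0.4585 0.084  0.01  ] [5.9 8.5]
choke False [ 0.4331 -0.1025  0.009 ] [22.7 24. ]
choke True [ 0.4305 -0.1077  0.018 ] [5.  8.8]
ins False [ 0.6091 -0.0164  0.0025] [14.3 18.8]
ins True [ 0.6107 -0.015   0.005 ] [4.1 7.4]
washer False [ 0.4548 -0.2678  0.004 ] [16.9 18.6]
washer True [ 0.4532 -0.2695  0.008 ] [ 9.2 10.9]
[[ 0.6234 -0.1383  0.008 ]
 [ 0.6466 -0.2282  0.008 ]
 [ 0.5529 -0.2573  0.008 ]
 [ 0.5294 -0.1635  0.008 ]] [ 0.5881 -0.1968  0.008 ]
shift [-377.1 -360.8   81.2] turn [ 0.  0. 50.]
shift [-377.1 -360.8   81.2] turn [ -0.   0. -40.]
```

The two views agree within 3 mm: stud (0.587,-0.199), pad (0.461,0.086), choke (0.433,-0.104), insulator (0.6095,-0.018), washer (0.4545,-0.2685). Next I go above the pad, keeping the jaw yaw.

```bash
python3 -c "
from h import *
go(.461,.0857,.12)"
python3 -m handwheel '-30 -30 10 0 0 0 85;-62 -59 20 0 0 0 85;-103 -98 30 0 0 0 85;-144 -137 40 0 0 0 85;-185 -177 50 0 0 0 85;-226 -216 60 0 0 0 85;-267 -255 70 0 0 0 85;-308 -294 80 0 0 0 85;-342 -327 95 0 0 0 85;-366 -350 105 0 0 0 85;-377 -361 111 0 0 0 85;-377 -361 111 0 0 0 85' 60
python3 - <<'E'
from h import *
state(); f=grab_frame("wrist"); cv2.imwrite("pics/w1.png",f["pixels"][:,:,::-1])
go(.461,.0857,.001); print(proj(f,[.461,.0857,.01]))
E
```

```text
shift [-376.8 -361.9  111.2] turn [0. 0. 0.]
clock: 1.85
tcp_pos: [0.4601, 0.0862, 0.1201]
orientation: [-2.954, 1.07, 0.001]
contact_force: [-0.5, -0.5, -0.5]
grip_width: 0.0848
t 1.85 tcp [460.1  86.2 120.1] jaw -39.8 zax [-0.  0. -1.] F [-0.5 -0.5 -0.5] w 84.8 q7 -1.10
shift [  0.   -1.  119.4] turn [ 0. -0. -0.]
[258.38926555 188.36332673]
```

View pics/w1.png

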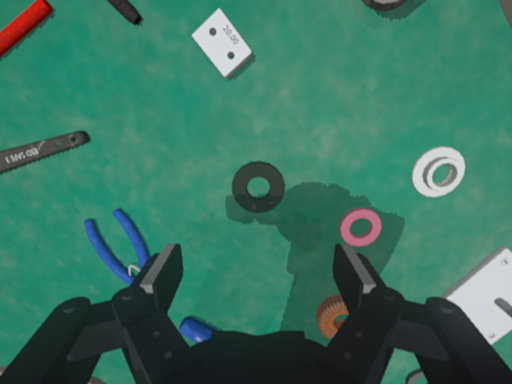

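The wrist view shows the pad at (258,187) against (258,188) predicted, so the two agree. Descending and gripping.

```bash

python3 -m handwheel '0 -1 40 0 0 0 85;0 -1 80 0 0 0 85;0 -1 105 0 0 0 85;0 -1 118 0 0 0 85;0 -1 118 0 0 0 75;0 -1 118 0 0 0 60;0 -1 118 0 0 0 45;0 -1 118 0 0 0 45;0 -1 118 0 0 0 45;0 -1 118 0 0 0 45' 40
python3 -c "
from h import *
state()"
```

```text
clock: 3.15
tcp_pos: [0.4619, 0.0858, 0.0041]
orientation: [-2.951, 1.074, -0.003]
contact_force: [-2.7, -0.8, 11.2]
grip_width: 0.0507
t 3.15 tcp [461.9  85.8   4.1] jaw -40.0 zax [ 0.002  0.    -1.   ] F [-2.7 -0.8 11.2] w 50.7 q7 -1.19
```

```bash

python3 -m handwheel '0 0 -3 0 0 0 45;0 0 -3 0 0 0 45;0 0 -3 0 0 0 45'
python3 - <<'E'
from h import *
state(); f=grab_frame("wrist"); cv2.imwrite("pics/w2.png",f["pixels"][:,:,::-1])
f=grab_frame("scene"); cv2.imwrite("pics/s2.png",cv2.resize(f["pixels"][110:230,180:330],None,fx=4,fy=4)[:,:,::-1])
E
```

```text
clock: 3.52
tcp_pos: [0.4611, 0.0858, 0.0054]
orientation: [-2.952, 1.074, -0.0]
contact_force: [-0.4, -0.1, -0.1]
grip_width: 0.0502
t 3.52 tcp [461.1  85.8   5.4] jaw -40.0 zax [ 0.  0. -1.] F [-0.4 -0.1 -0.1] w 50.2 q7 -1.18
```

View pics/w2.png

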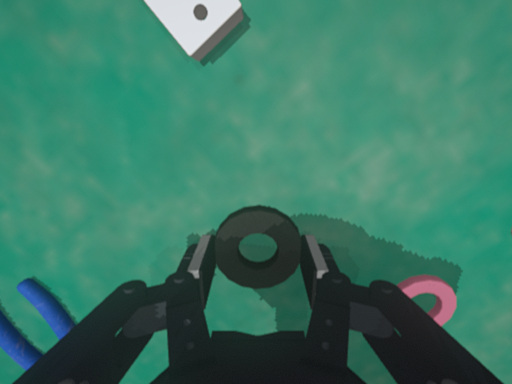

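View pics/s2.png

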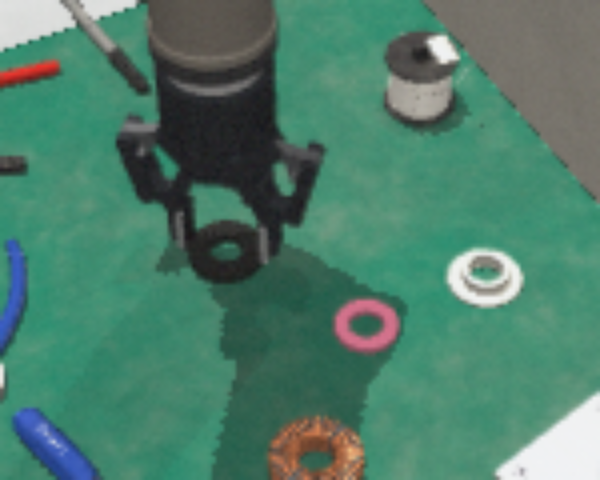

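```bash

python3 - <<'E'
from h import *
o=state(); f=grab_frame("wrist"); T=R.from_rotvec(o["orientation"]); p=np.array(o["tcp_pos"])
for z in(-10,-5,0,5): print(z,proj(f,p+T.apply([0,0,z/1e3])))
hsv=cv2.cvtColor(f["pixels"],cv2.COLOR_RGB2HSV); g=hsv[:,:,2]
im=f["pixels"][190:310,160:350]; cv2.imwrite("pics/w2c.png",cv2.resize(im,None,fx=4,fy=4)[:,:,::-1])
for z in (.01,.014): c=ray(f,(258,246),z); print(T.inv().apply(c-p)*1000)
E
```

```text
t 3.62 tcp [461.   85.8   5.3] jaw -40.0 zax [-0.  0. -1.] F [-0.1  0.6  0.3] w 50.5 q7 -1.18
-10 [257.40205714 254.48043393]
-5 [257.39453761 249.84200628]
0 [257.38745584 245.47360861]
5 [257.38077468 241.35232784]
[ 0.35713898 -2.43622583 -4.74564455]
[ 0.34311203 -4.79752442 -8.7457254 ]
```

View pics/w2c.png

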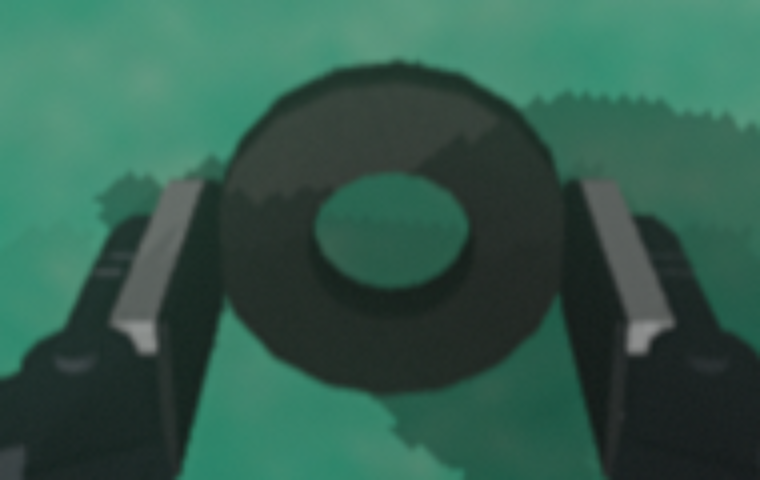

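The pad is held, with its hole at about (258,247). Lifting and moving beside the stud.

```bash
python3 -c "
from h import *
go(.587,-.199,.12)"
python3 -m handwheel '0 0 -15 0 0 0 45;0 0 -50 0 0 0 45;0 0 -90 0 0 0 45;0 0 -115 0 0 0 45;0 0 -115 0 0 0 45'
python3 - <<'E'
from h import *
state(); f=grab_frame("wrist"); cv2.imwrite("pics/w3.png",f["pixels"][:,:,::-1])
go(.587,-.199,.12)
E
```

```text
shift [ 279.6  137.1 -114.8] turn [0. 0. 0.]
clock: 4.3
tcp_pos: [0.4625, 0.0862, 0.1229]
orientation: [-2.949, 1.074, -0.007]
contact_force: [-0.4, 0.4, -0.6]
grip_width: 0.0504
t 4.30 tcp [462.5  86.2 122.9] jaw -40.0 zax [ 0.005  0.001 -1.   ] F [-0.4  0.4 -0.6] w 50.4 q7 -1.11
shift [279.3 137.6   1.7] turn [-0.1 -0.1  0. ]
```

View pics/w3.png

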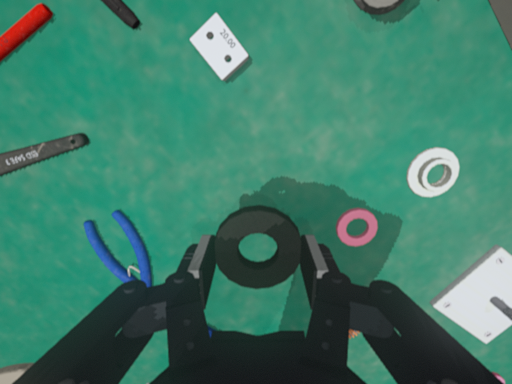

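```bash

python3 -m handwheel '14 7 0 0 0 0 45;42 21 0 0 0 0 45;77 38 0 0 0 0 45;112 55 0 0 0 0 45;147 72 0 0 0 0 45;182 89 0 0 0 0 45;217 107 0 0 0 0 45;248 122 0 0 0 0 45;270 133 0 0 0 0 45;279 138 0 0 0 0 45;279 138 0 0 0 0 45;279 138 0 0 0 0 45'
cat > chk.py <<'E'
from h import *
import sys
o=state(); T=R.from_rotvec(o["orientation"]); p=np.array(o["tcp_pos"])
f=grab_frame("wrist"); s=grab_frame("scene"); t=grab_frame("top")
n=sys.argv[1]
w=f["pixels"][100:384,60:460]
sc=s["pixels"]; c=proj(s,[.587,-.199,.06]).round().astype(int); sc=sc[c[1]-60:c[1]+50,c[0]-70:c[0]+70]
c=proj(t,[.587,-.199,.06]).round().astype(int); tc=t["pixels"][c[1]-50:c[1]+50,c[0]-70:c[0]+70]
a=cv2.resize(w,(400,284)); b=cv2.resize(sc,(400,314)); d=cv2.resize(tc,(400,286))
out=np.zeros((600,800,3),np.uint8); out[:284,:400]=a; out[284:598,:400]=b; out[:286,400:]=d
cv2.imwrite(f"pics/{n}.png",out[:,:,::-1])
for z in (.01,.066): print("stud wrist crop",z,proj(f,[.587,-.199,z])-[60,100])
E
python3 chk.py c1
```

```text
clock: 5.85
tcp_pos: [0.5856, -0.198, 0.1199]
orientation: [-2.952, 1.072, 0.002]
contact_force: [1.0, 0.6, -0.8]
grip_width: 0.0499
t 5.85 tcp [ 585.6 -198.   119.9] jaw -39.9 zax [-0.001  0.001 -1.   ] F [ 1.   0.6 -0.8] w 49.9 q7 -0.53
stud wrist crop 0.01 [199.21527899  88.58469513]
stud wrist crop 0.066 [199.63747527 110.6187457 ]
```

View pics/c1.png

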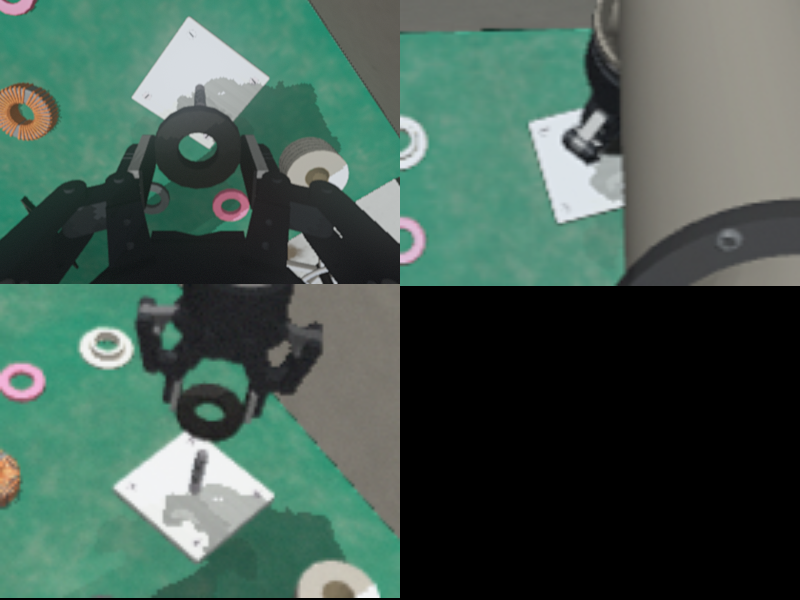

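Wrist crop: the stud's foot is at (200,87), as predicted, and the pad's hole is at (197,147). A small correction, then down to where the tip should just enter the hole.

```bash

python3 -m handwheel '1.5 1.5 10 0 0 0 45;1.5 1.5 25 0 0 0 45;1.5 1.5 40 0 0 0 45;1.5 1.5 52 0 0 0 45;1.5 1.5 60 0 0 0 45;1.5 1.5 60 0 0 0 45'
python3 chk.py c2
```

```text
clock: 6.75
tcp_pos: [0.5858, -0.2012, 0.0595]
orientation: [2.952, -1.074, -0.002]
contact_force: [-0.2, -0.3, -1.0]
grip_width: 0.0502
t 6.75 tcp [ 585.8 -201.2   59.5] jaw -40.0 zax [-0.001  0.    -1.   ] F [-0.2 -0.3 -1. ] w 50.2 q7 -0.54
stud wrist crop 0.01 [196.75530159 110.00979427]
stud wrist crop 0.066 [196.51077172 147.58901174]
```

View pics/c2.png

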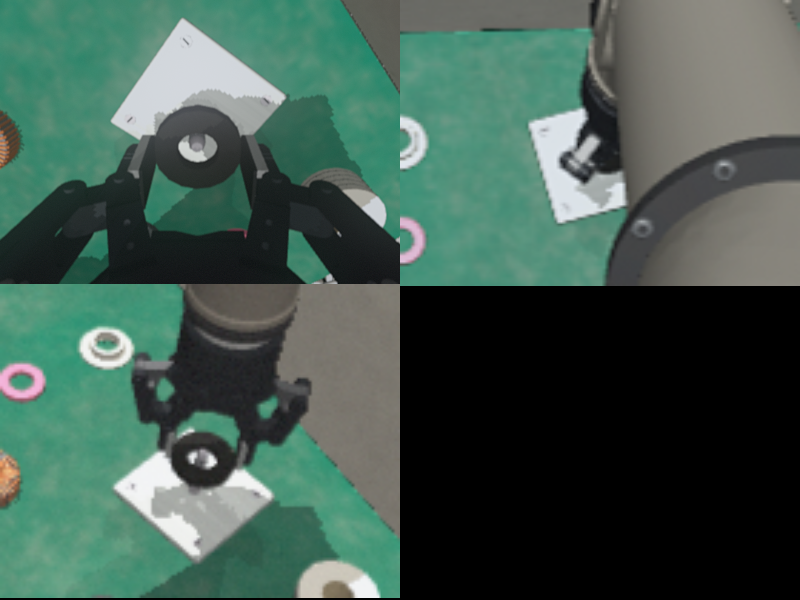

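The stud tip shows inside the pad's hole (wrist crop about (198,143), hole (197,147)). Lowering it.

```bash

python3 -m handwheel '0 0 15 0 0 0 45;0 0 30 0 0 0 45;0 0 39 0 0 0 45;0 0 43 0 0 0 45;0 0 45 0 0 0 45;0 0 45.5 0 0 0 45;0 0 45.5 0 0 0 45'
```

```text
clock: 7.78
tcp_pos: [0.5865, -0.2014, 0.0151]
orientation: [-2.952, 1.074, -0.001]
contact_force: [0.5, 1.2, 0.0]
grip_width: 0.0504
```

```bash

python3 -m handwheel '0 0 1.5 0 0 0 45;0 0 1.5 0 0 0 45;0 0 1.5 0 0 0 45'
python3 chk.py c3
```

```text
clock: 8.15
tcp_pos: [0.5867, -0.2015, 0.0143]
orientation: [-2.952, 1.074, -0.002]
contact_force: [-1.6, 1.1, 6.5]
grip_width: 0.0506
t 8.15 tcp [ 586.7 -201.5   14.3] jaw -40.0 zax [ 0.001 -0.    -1.   ] F [-1.6  1.1  6.5] w 50.6 q7 -0.55
stud wrist crop 0.01 [195.25157621 138.95409747]
stud wrist crop 0.066 [194.48386015 204.21312837]
```

View pics/c3.png

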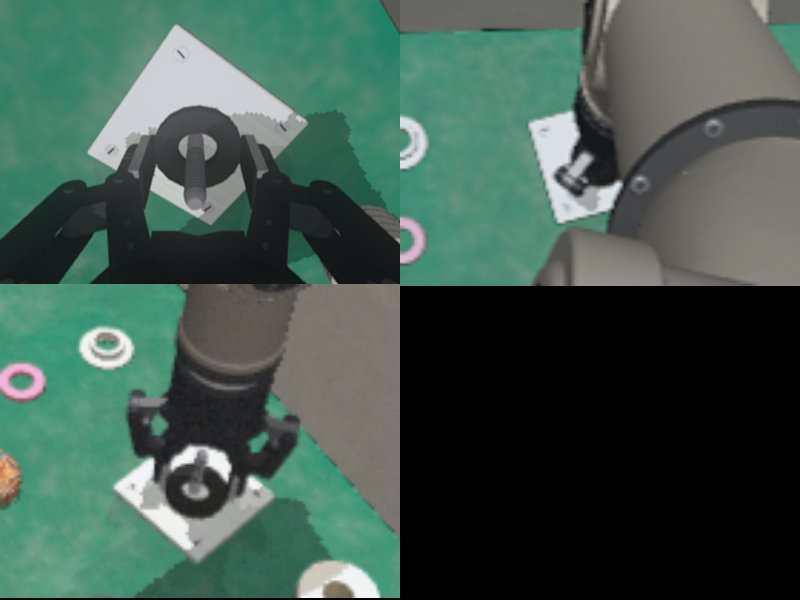

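The pad has reached the plate (6.5 N at TCP 14.3 mm, the same offset as on the table). Opening and rising.

```bash

python3 -m handwheel '0 0 0 0 0 0 70;0 0 0 0 0 0 84;0 0 0 0 0 0 84;0 0 -15 0 0 0 84;0 0 -55 0 0 0 84;0 0 -100 0 0 0 84;0 0 -110 0 0 0 84;0 0 -110 0 0 0 84'
python3 chk.py c4; python3 -c "
from h import *
go(.433,-.1045,.12)"
```

```text
clock: 9.3
tcp_pos: [0.5866, -0.2015, 0.1244]
orientation: [-2.952, 1.074, -0.003]
contact_force: [0.1, 0.5, -0.2]
grip_width: 0.0838
t 9.30 tcp [ 586.6 -201.5  124.4] jaw -40.0 zax [ 0.002 -0.001 -1.   ] F [ 0.1  0.5 -0.2] w 83.8 q7 -0.53
stud wrist crop 0.01 [195.78257836  85.33085248]
stud wrist crop 0.066 [195.57138592 106.15540936]
shift [-178.7   23.8    2.4] turn [0.1 0.1 0. ]
```

View pics/c4.png

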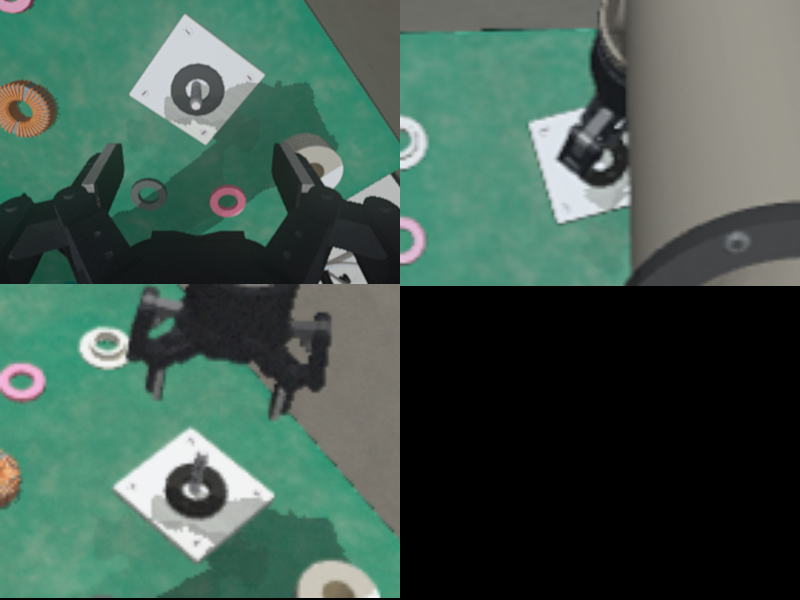

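The pad lies flat and centred on the plate, at (197,90) in the wrist crop, with the stud through it. Next the choke.

```bash

python3 -m handwheel '-20 3 1 0 0 0 84;-60 8 2 0 0 0 84;-110 15 2 0 0 0 84;-150 20 2 0 0 0 84;-173 23 2 0 0 0 84;-179 24 2 0 0 0 84;-179 24 2 0 0 0 84'
python3 - <<'E'
from h import *
state(); f=grab_frame("wrist"); cv2.imwrite("pics/w5.png",f["pixels"][:,:,::-1])
print(proj(f,[.433,-.104,.018])); go(.433,-.104,.003)
hsv=cv2.cvtColor(f["pixels"],cv2.COLOR_RGB2HSV); ng=255-cv2.inRange(hsv,(65,90,25),(95,255,255))
for a,h,e in ell(f,ng,proj(f,[.433,-.104,.018]),36): print(h,np.round(e,1) if 0 else e,ray(f,e[0],.018))
E
```

```text
clock: 10.32
tcp_pos: [0.4339, -0.1049, 0.121]
orientation: [2.952, -1.074, -0.0]
contact_force: [0.6, -0.0, -0.0]
grip_width: 0.0841
t 10.32 tcp [ 433.9 -104.9  121. ] jaw -40.0 zax [-0. -0. -1.] F [ 0.6 -0.  -0. ] w 84.1 q7 -0.66
[255.9992877  190.80805946]
shift [-1.900e+00  1.000e-01  1.181e+02] turn [-0. -0.  0.]
False ((255.8623809814453, 187.24815368652344), (59.51911163330078, 61.06820297241211), 104.7514877319336) [ 0.4352497 -0.1011201  0.018    ]
True ((255.7980499267578, 187.0656280517578), (18.637800216674805, 22.69463348388672), 88.59862518310547) [ 0.43532188 -0.1009374   0.018     ]
```

View pics/w5.png

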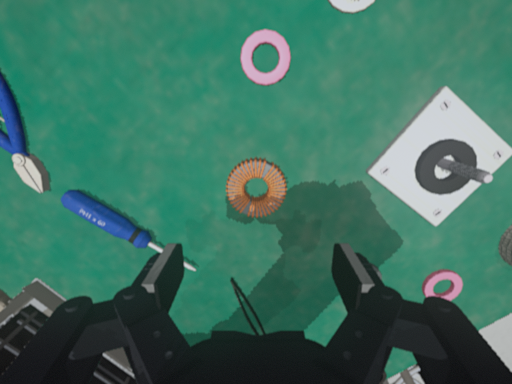

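The choke is at (256,187) and the jaws will close along image x, which is clear. Top and wrist views differ by 3 mm, so I split the difference and grip.

```bash

python3 -m handwheel '-1 -1.5 40 0 0 0 84;-1 -1.5 80 0 0 0 84;-1 -1.5 105 0 0 0 84;-1 -1.5 116 0 0 0 84;-1 -1.5 116 0 0 0 84;-1 -1.5 116 0 0 0 65;-1 -1.5 116 0 0 0 50;-1 -1.5 116 0 0 0 50;-1 -1.5 116 0 0 0 50;-1 -1.5 116 0 0 0 50' 60
python3 -m handwheel '0 0 -3 0 0 0 50;0 0 -15 0 0 0 50;0 0 -50 0 0 0 50;0 0 -90 0 0 0 50;0 0 -120 0 0 0 50;0 0 -120 0 0 0 50'
python3 - <<'E'
from h import *
state(); f=grab_frame("wrist"); cv2.imwrite("pics/w6.png",f["pixels"][:,:,::-1])
go(.587,-.199,.125)
E
```

```text
clock: 11.62
tcp_pos: [0.4347, -0.1031, 0.007]
orientation: [-2.951, 1.075, -0.003]
contact_force: [-2.9, 1.5, 13.5]
grip_width: 0.057
clock: 12.38
tcp_pos: [0.4355, -0.1032, 0.1279]
orientation: [-2.951, 1.074, -0.009]
contact_force: [1.0, -1.0, -2.9]
grip_width: 0.0563
t 12.38 tcp [ 435.5 -103.2  127.9] jaw -40.0 zax [ 0.005 -0.001 -1.   ] F [ 1.  -1.  -2.9] w 56.3 q7 -0.67
shift [178.6 -24.7   1.9] turn [-0.1 -0.1  0. ]
```

View pics/w6.png

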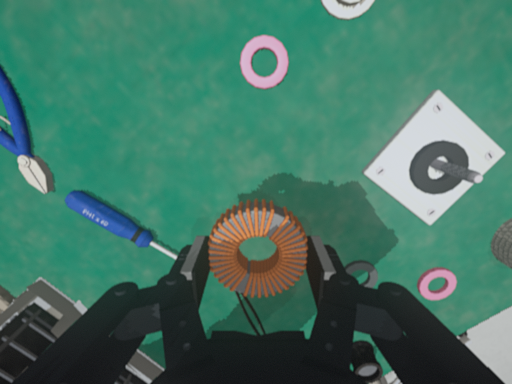

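```bash

python3 -m handwheel '15 -2 0 0 0 0 50;42 -6 0 0 0 0 50;77 -11 0 0 0 0 50;112 -16 0 0 0 0 50;142 -20 0 0 0 0 50;165 -23 0 0 0 0 50;178 -24 0 0 0 0 50;179 -24 20 0 0 0 50;179 -24 35 0 0 0 50;179 -24 45 0 0 0 50;179 -24 45 0 0 0 50'
python3 chk.py c6
```

```text
clock: 13.8
tcp_pos: [0.5853, -0.199, 0.0791]
orientation: [2.952, -1.074, -0.004]
contact_force: [0.4, -0.9, -1.8]
grip_width: 0.0565
t 13.80 tcp [ 585.3 -199.    79.1] jaw -40.0 zax [-0.002  0.001 -1.   ] F [ 0.4 -0.9 -1.8] w 56.5 q7 -0.54
stud wrist crop 0.01 [199.07074452 102.48670978]
stud wrist crop 0.066 [199.46193847 133.73819854]
```

View pics/c6.png

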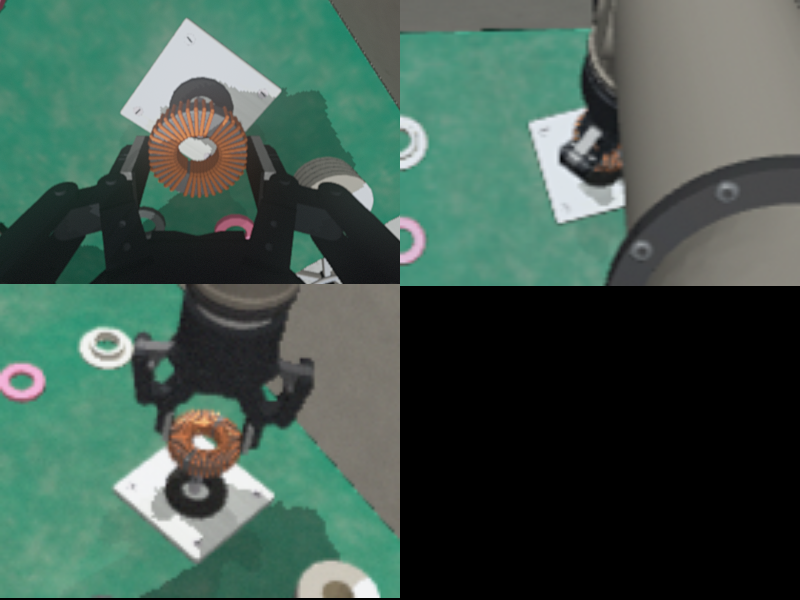

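```bash

python3 -m handwheel '1.5 0.5 5 0 0 0 50;1.5 0.5 14 0 0 0 50;1.5 0.5 22 0 0 0 50;1.5 0.5 22 0 0 0 50'
python3 chk.py c7
```

```text
clock: 14.45
tcp_pos: [0.5865, -0.2006, 0.0572]
orientation: [2.952, -1.074, -0.003]
contact_force: [-1.3, 0.1, -2.0]
grip_width: 0.0564
t 14.45 tcp [ 586.5 -200.6   57.2] jaw -40.0 zax [-0.002  0.001 -1.   ] F [-1.3  0.1 -2. ] w 56.4 q7 -0.54
stud wrist crop 0.01 [196.60942769 112.16642453]
stud wrist crop 0.066 [196.24593766 150.99122129]
```

View pics/c7.png

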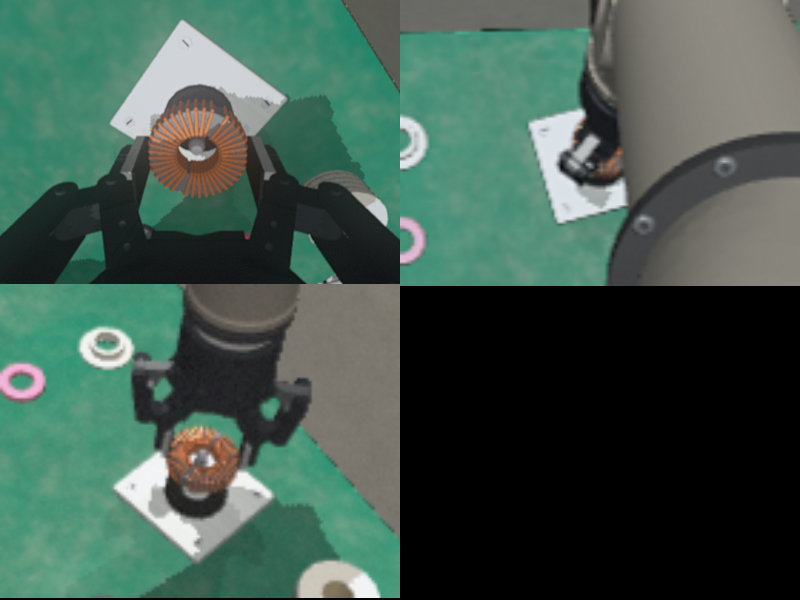

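The tip is in the choke's hole at (198,147), near the middle. Lowering it.

```bash

python3 -m handwheel '0 0 8 0 0 0 50;0 0 17 0 0 0 50;0 0 24 0 0 0 50;0 0 28 0 0 0 50;0 0 29.5 0 0 0 50;0 0 30.5 0 0 0 50;0 0 30.5 0 0 0 50'
```

```text
clock: 15.48
tcp_pos: [0.5874, -0.2009, 0.028]
orientation: [-2.952, 1.074, -0.001]
contact_force: [-0.2, 0.2, -2.6]
grip_width: 0.0565
```

```bash

python3 -m handwheel '0 0 2 0 0 0 50;0 0 2 0 0 0 50;0 0 2 0 0 0 50'
python3 chk.py c8
```

```text
clock: 15.85
tcp_pos: [0.5876, -0.201, 0.0272]
orientation: [2.952, -1.075, 0.001]
contact_force: [-3.8, 1.3, 8.2]
grip_width: 0.0564
t 15.85 tcp [ 587.6 -201.    27.2] jaw -40.0 zax [ 0.001 -0.    -1.   ] F [-3.8  1.3  8.2] w 56.4 q7 -0.55
stud wrist crop 0.01 [194.67436916 130.71539726]
stud wrist crop 0.066 [193.73591123 185.97931412]
```

View pics/c8.png

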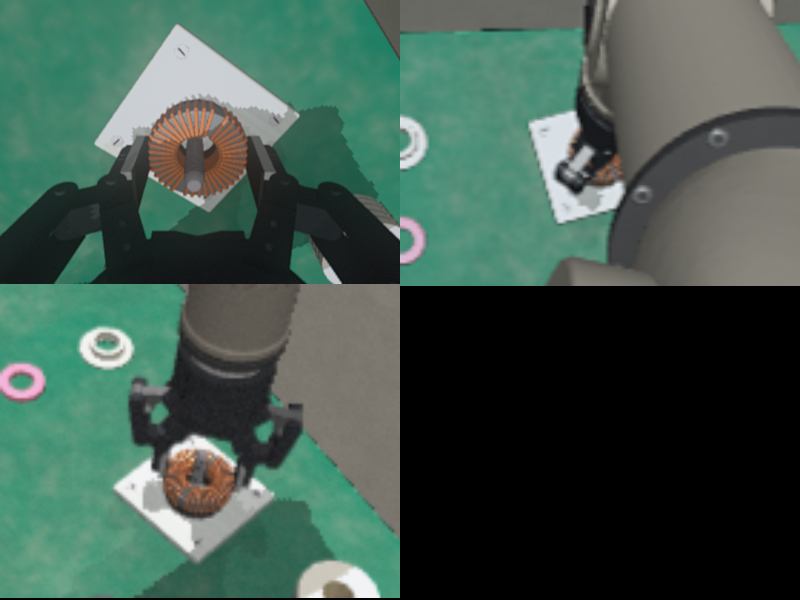

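The choke rests on the pad: 8 N at TCP 27.2 mm, where 27 was expected. Releasing it and going to the insulator.

```bash

python3 -m handwheel '0 0 0 0 0 0 70;0 0 0 0 0 0 84;0 0 0 0 0 0 84;0 0 -15 0 0 0 84;0 0 -55 0 0 0 84;0 0 -95 0 0 0 84;0 0 -100 0 0 0 84;0 0 -100 0 0 0 84'
python3 chk.py c9; python3 -c "
from h import *
go(.6097,-.018,.12)"
```

```text
clock: 17.0
tcp_pos: [0.5873, -0.201, 0.1264]
orientation: [-2.952, 1.074, -0.001]
contact_force: [-0.1, -0.1, 0.4]
grip_width: 0.0844
t 17.00 tcp [ 587.3 -201.   126.4] jaw -40.0 zax [ 0.001 -0.    -1.   ] F [-0.1 -0.1  0.4] w 84.4 q7 -0.53
stud wrist crop 0.01 [195.68969898  85.49154628]
stud wrist crop 0.066 [195.40153297 106.17134753]
shift [ -99.5 -154.9    4.7] turn [0.1 0.1 0. ]
```

View pics/c9.png

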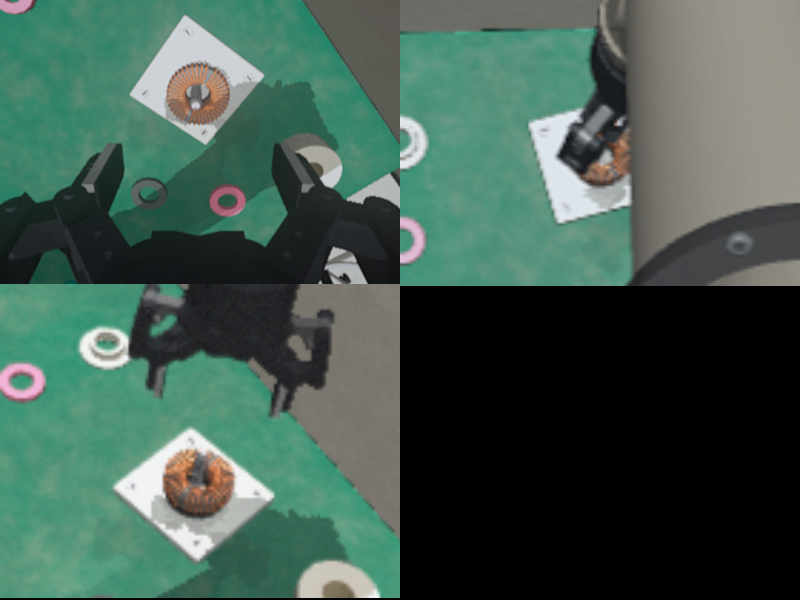

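The choke is seated flat on the pad. On to the insulator.

```bash

python3 -m handwheel '-10 -16 1 0 0 0 84;-30 -48 3 0 0 0 84;-55 -86 4 0 0 0 84;-80 -124 5 0 0 0 84;-95 -148 5 0 0 0 84;-99.5 -155 5 0 0 0 84;-99.5 -155 5 0 0 0 84'
python3 - <<'E'
from h import *
state(); f=grab_frame("wrist"); cv2.imwrite("pics/w10.png",f["pixels"][:,:,::-1])
c=proj(f,[.6097,-.018,.005]); print(c); go(.6097,-.018,.008)
hsv=cv2.cvtColor(f["pixels"],cv2.COLOR_RGB2HSV); ng=255-cv2.inRange(hsv,(65,90,25),(95,255,255))
for a,h,e in ell(f,ng,c,34): print(h,e,ray(f,e[0],.005))
E
```

```text
clock: 18.02
tcp_pos: [0.6104, -0.0179, 0.1204]
orientation: [2.952, -1.073, -0.001]
contact_force: [-0.1, 0.1, -0.0]
grip_width: 0.084
t 18.02 tcp [610.4 -17.9 120.4] jaw -39.9 zax [-0.001 -0.    -1.   ] F [-0.1  0.1 -0. ] w 84.0 q7 -0.85
[256.93163814 187.36240843]
shift [ -1.3  -0.7 112.5] turn [0.1 0.  0. ]
False ((256.015380859375, 186.57864379882812), (48.970664978027344, 50.77561950683594), 91.09111785888672) [ 0.60952397 -0.01675667  0.005     ]
True ((255.90956115722656, 188.27545166015625), (17.881378173828125, 22.054153442382812), 90.420654296875) [ 0.60826974 -0.01808189  0.005     ]
```

View pics/w10.png

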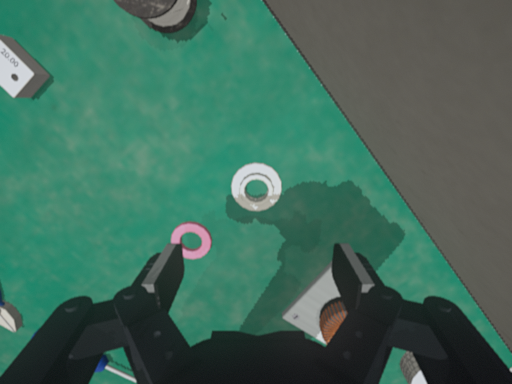

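The insulator is at (256,187) and the views agree to 1 mm. I'll grip its collar (34 mm) with the tips just above the flange.

```bash

python3 -m handwheel '-1 -1 40 0 0 0 84;-1 -1 80 0 0 0 84;-1 -1 102 0 0 0 84;-1 -1 111.5 0 0 0 70;-1 -1 111.5 0 0 0 55;-1 -1 111.5 0 0 0 40;-1 -1 111.5 0 0 0 26;-1 -1 111.5 0 0 0 26;-1 -1 111.5 0 0 0 26;-1 -1 111.5 0 0 0 26;-1 -1 111.5 0 0 0 26' 40
python3 - <<'E'
from h import *
state(); f=grab_frame("wrist"); cv2.imwrite("pics/w11.png",cv2.resize(f["pixels"][190:310,160:350],None,fx=4,fy=4)[:,:,::-1])
E
```

```text
clock: 19.45
tcp_pos: [0.6115, -0.017, 0.011]
orientation: [-2.951, 1.075, -0.003]
contact_force: [-0.8, -0.0, 5.0]
grip_width: 0.0302
t 19.45 tcp [611.5 -17.   11. ] jaw -40.0 zax [ 0.002 -0.    -1.   ] F [-0.8 -0.   5. ] w 30.2 q7 -0.88
```

View pics/w11.png

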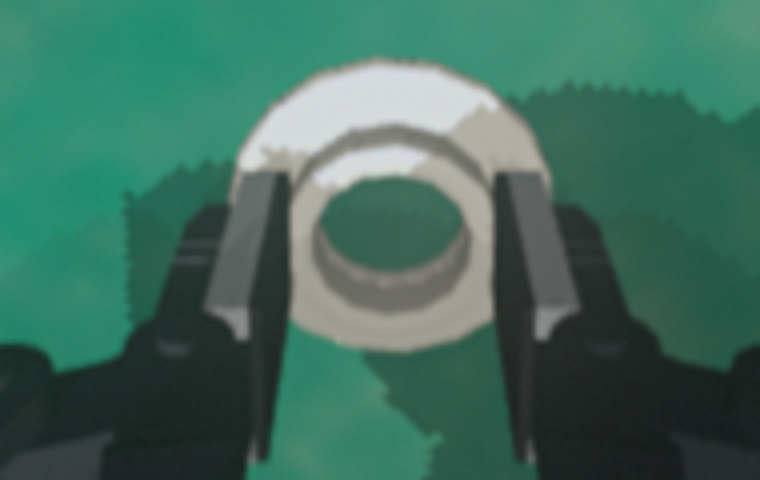

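The collar is held between the pads, with the hole at crop (392,225). Lifting and carrying it over.

```bash

python3 -m handwheel '0 0 -3 0 0 0 26;0 0 -15 0 0 0 26;0 0 -50 0 0 0 26;0 0 -90 0 0 0 26;0 0 -110 0 0 0 26;0 0 -110 0 0 0 26'
python3 - <<'E'
from h import *
state(); f=grab_frame("wrist"); cv2.imwrite("pics/w12.png",cv2.resize(f["pixels"][190:310,160:350],None,fx=4,fy=4)[:,:,::-1])
go(.5872,-.2005,.12)
E
```

```text
clock: 20.25
tcp_pos: [0.612, -0.0167, 0.1218]
orientation: [-2.951, 1.074, -0.007]
contact_force: [-0.4, -0.2, -0.3]
grip_width: 0.0298
t 20.25 tcp [612.  -16.7 121.8] jaw -40.0 zax [ 0.005  0.    -1.   ] F [-0.4 -0.2 -0.3] w 29.8 q7 -0.85
shift [9.99e+01 1.56e+02 1.00e-01] turn [-0.1 -0.1  0. ]
```

View pics/w12.png

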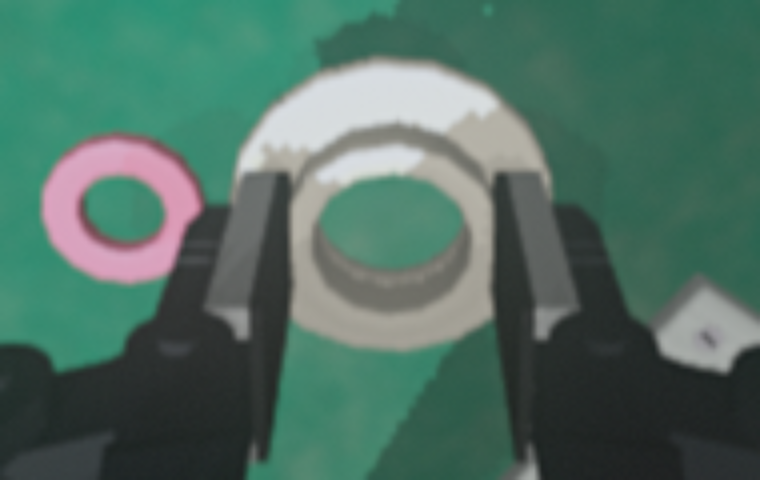

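```bash

python3 -m handwheel '10 15 0 0 0 0 26;28 43 0 0 0 0 26;48 74 0 0 0 0 26;68 106 0 0 0 0 26;87 134 0 0 0 0 26;97 150 0 0 0 0 26;100 155 0 0 0 0 26;100 155 15 0 0 0 26;100 155 30 0 0 0 26;100 155 36 0 0 0 26;100 155 36 0 0 0 26'
python3 chk.py c12
```

```text
clock: 21.68
tcp_pos: [0.5872, -0.199, 0.0824]
orientation: [-2.953, 1.073, 0.002]
contact_force: [0.1, -0.0, 0.8]
grip_width: 0.0299
t 21.68 tcp [ 587.2 -199.    82.4] jaw -39.9 zax [-0.001  0.001 -1.   ] F [ 0.1 -0.   0.8] w 29.9 q7 -0.54
stud wrist crop 0.01 [197.33230216 102.44373948]
stud wrist crop 0.066 [197.25871505 133.02816959]
```

View pics/c12.png

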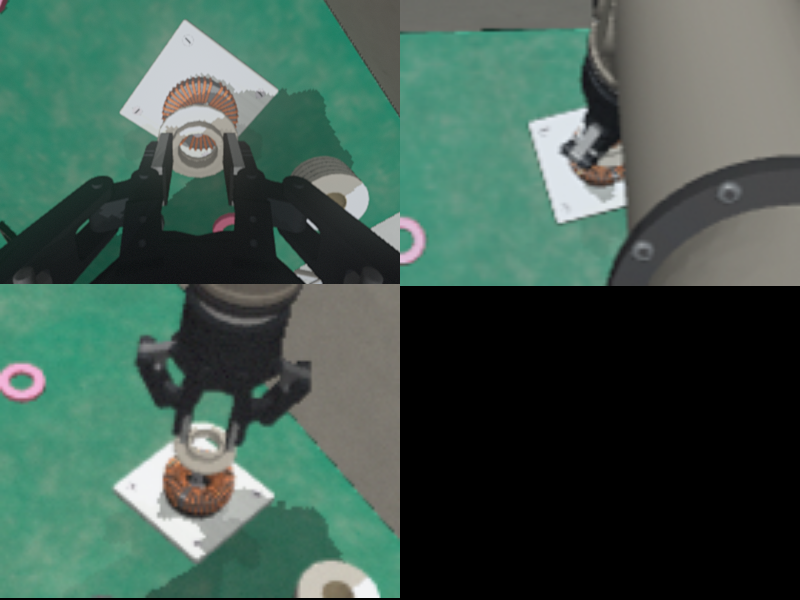

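```bash

python3 -m handwheel '1 0.5 5 0 0 0 26;1 0.5 10 0 0 0 26;1 0.5 14 0 0 0 26;1 0.5 14 0 0 0 26'
python3 chk.py c13
```

```text
clock: 22.32
tcp_pos: [0.5876, -0.2008, 0.0688]
orientation: [2.952, -1.074, -0.001]
contact_force: [-0.1, 0.2, -0.4]
grip_width: 0.0299
t 22.32 tcp [ 587.6 -200.8   68.8] jaw -40.0 zax [-0.001  0.    -1.   ] F [-0.1  0.2 -0.4] w 29.9 q7 -0.54
stud wrist crop 0.01 [195.44415704 107.27166046]
stud wrist crop 0.066 [194.82318597 141.84612511]
```

View pics/c13.png

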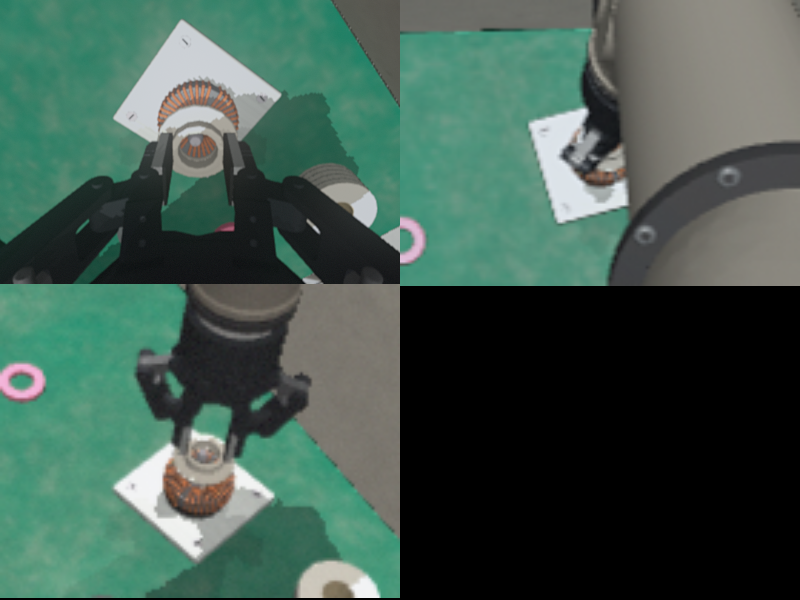

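The tip is inside the insulator's hole at (195,140). I shift 1 mm back in x and lower it.

```bash

python3 -m handwheel '-1 -0.5 5 0 0 0 26;-1 -0.5 11 0 0 0 26;-1 -0.5 16 0 0 0 26;-1 -0.5 19 0 0 0 26;-1 -0.5 20.5 0 0 0 26;-1 -0.5 20.5 0 0 0 26;-1 -0.5 21.5 0 0 0 26;-1 -0.5 21.5 0 0 0 26'
python3 chk.py c14
```

```text
clock: 23.48
tcp_pos: [0.5875, -0.1998, 0.0489]
orientation: [2.952, -1.074, 0.0]
contact_force: [-3.6, 0.5, 9.5]
grip_width: 0.03
t 23.48 tcp [ 587.5 -199.8   48.9] jaw -40.0 zax [-0. -0. -1.] F [-3.6  0.5  9.5] w 30.0 q7 -0.55
stud wrist crop 0.01 [196.11752844 118.21881043]
stud wrist crop 0.066 [195.75160498 161.13552416]
```

View pics/c14.png

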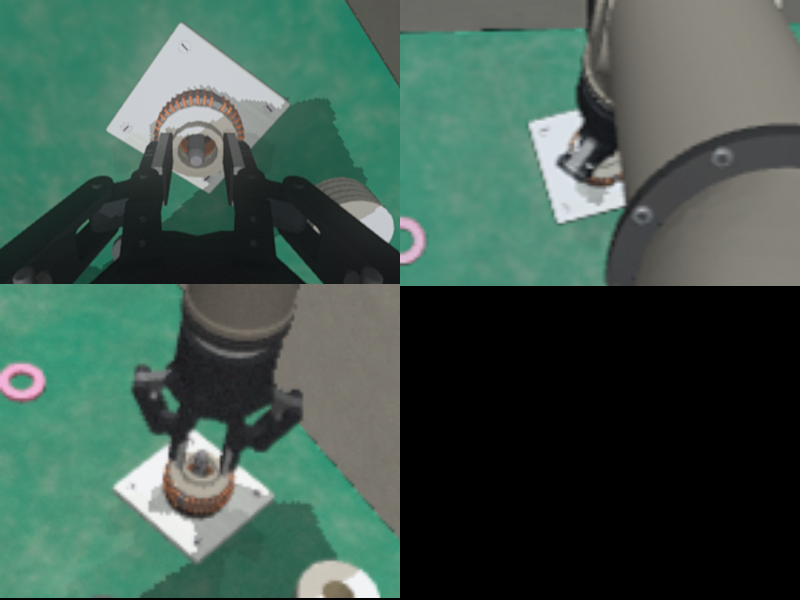

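It landed at TCP 48.9 mm (49 expected), 9.5 N. Releasing it, then on to the washer.

```bash

python3 -m handwheel '0 0 0 0 0 0 50;0 0 0 0 0 0 70;0 0 0 0 0 0 84;0 0 0 0 0 0 84;0 0 -15 0 0 0 84;0 0 -45 0 0 0 84;0 0 -75 0 0 0 84;0 0 -75 0 0 0 84'
python3 chk.py c15; python3 -c "
from h import *
go(.4545,-.2687,.12)"
```

```text
clock: 24.62
tcp_pos: [0.5897, -0.2004, 0.1265]
orientation: [-2.952, 1.074, -0.01]
contact_force: [-0.5, 0.1, 0.3]
grip_width: 0.0836
t 24.62 tcp [ 589.7 -200.4  126.5] jaw -40.0 zax [ 0.006 -0.002 -1.   ] F [-0.5  0.1  0.3] w 83.6 q7 -0.54
stud wrist crop 0.01 [193.7468652   87.52493546]
stud wrist crop 0.066 [193.31115309 108.48101057]
shift [-57.2 138.1   2.7] turn [0. 0. 0.]
```

View pics/c15.png

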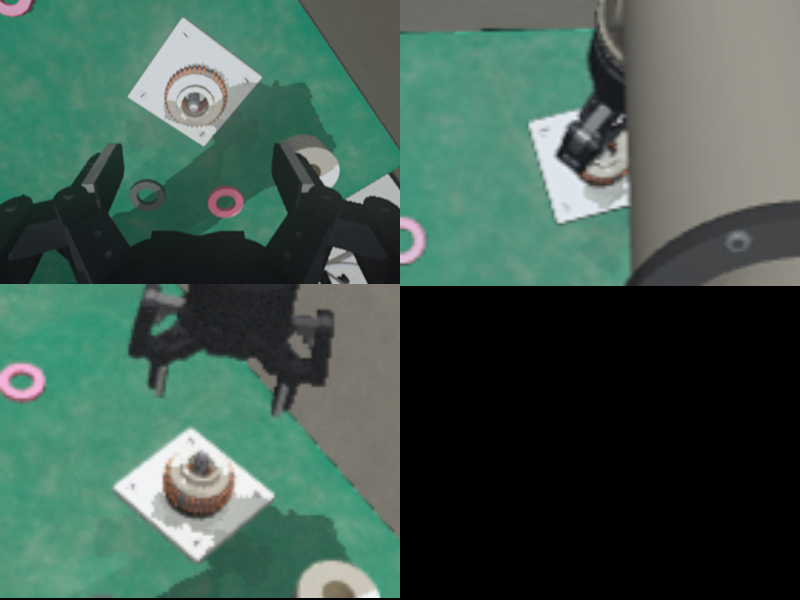

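The insulator sits flat, flange down, on the choke. Now the washer.

```bash

python3 -m handwheel '-6 14 1 0 0 0 84;-18 42 2 0 0 0 84;-34 82 2 0 0 0 84;-48 118 2 0 0 0 84;-55 133 2 0 0 0 84;-57 138 2 0 0 0 84;-57 138 2 0 0 0 84'
python3 - <<'E'
from h import *
state(); f=grab_frame("wrist"); cv2.imwrite("pics/w16.png",f["pixels"][:,:,::-1])
c=proj(f,[.4545,-.2687,.008]); print(c); go(.4545,-.2687,.001)
hsv=cv2.cvtColor(f["pixels"],cv2.COLOR_RGB2HSV); ng=255-cv2.inRange(hsv,(65,90,25),(95,255,255))
for a,h,e in ell(f,ng,c,30): print(h,e,ray(f,e[0],.008))
E
```

```text
clock: 25.65
tcp_pos: [0.4559, -0.2684, 0.1208]
orientation: [-2.952, 1.073, -0.001]
contact_force: [1.3, -0.1, 0.4]
grip_width: 0.084
t 25.65 tcp [ 455.9 -268.4  120.8] jaw -40.0 zax [ 0.001  0.    -1.   ] F [ 1.3 -0.1  0.4] w 84.0 q7 -0.34
[256.34577178 188.89459301]
shift [ -1.1   1.7 119.8] turn [-0. -0.  0.]
False ((256.090087890625, 187.42503356933594), (40.20640563964844, 41.69061279296875), 94.66178894042969) [ 0.45530759 -0.26733645  0.008     ]
True ((256.08453369140625, 187.5975341796875), (22.674497604370117, 24.19675064086914), 88.44091796875) [ 0.45518542 -0.26747317  0.008     ]
```

View pics/w16.png

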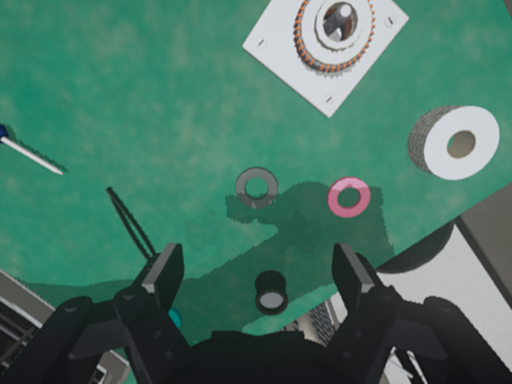

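The washer is at (256,187) and the pink ring at (349,198), about 86 mm away along the jaw axis. I'll narrow the jaws to 64 mm before going down so that they clear it.

```bash

python3 -m handwheel '-0.7 1 20 0 0 0 64;-0.7 1 50 0 0 0 64;-0.7 1 85 0 0 0 64;-0.7 1 108 0 0 0 64;-0.7 1 119 0 0 0 64;-0.7 1 119 0 0 0 64;-0.7 1 119 0 0 0 50;-0.7 1 119 0 0 0 36;-0.7 1 119 0 0 0 36;-0.7 1 119 0 0 0 36;-0.7 1 119 0 0 0 36' 50
python3 - <<'E'
from h import *
state(); f=grab_frame("wrist"); cv2.imwrite("pics/w17.png",cv2.resize(f["pixels"][190:310,160:350],None,fx=4,fy=4)[:,:,::-1])
E
```

```text
clock: 27.08
tcp_pos: [0.4549, -0.2693, 0.0033]
orientation: [-2.952, 1.074, -0.003]
contact_force: [-0.1, 2.0, 9.2]
grip_width: 0.04
t 27.07 tcp [ 454.9 -269.3    3.3] jaw -40.0 zax [ 0.002 -0.    -1.   ] F [-0.1  2.   9.2] w 40.0 q7 -0.37
```

View pics/w17.png

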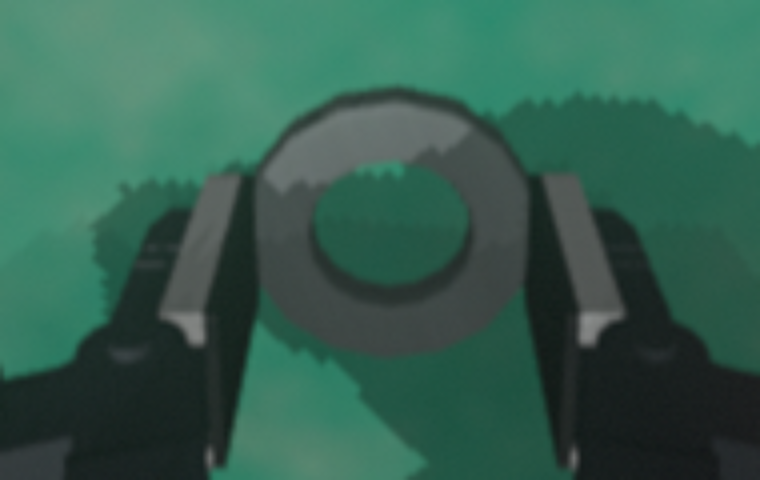

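The washer is gripped well, with its hole at crop (392,222). Lifting and carrying it.

```bash

python3 -m handwheel '0 0 -3 0 0 0 36;0 0 -15 0 0 0 36;0 0 -50 0 0 0 36;0 0 -90 0 0 0 36;0 0 -118 0 0 0 36;0 0 -118 0 0 0 36'
python3 - <<'E'
from h import *
state(); f=grab_frame("wrist"); cv2.imwrite("pics/w18.png",cv2.resize(f["pixels"][190:310,160:350],None,fx=4,fy=4)[:,:,::-1])
go(.587,-.2000,.12)
E
```

```text
clock: 27.88
tcp_pos: [0.4555, -0.2702, 0.1227]
orientation: [2.951, -1.075, 0.009]
contact_force: [0.2, -0.3, -0.2]
grip_width: 0.0396
t 27.88 tcp [ 455.5 -270.2  122.7] jaw -40.0 zax [ 0.005 -0.002 -1.   ] F [ 0.2 -0.3 -0.2] w 39.6 q7 -0.34
shift [  56.7 -138.6    1.3] turn [-0.  -0.1  0. ]
```

View pics/w18.png

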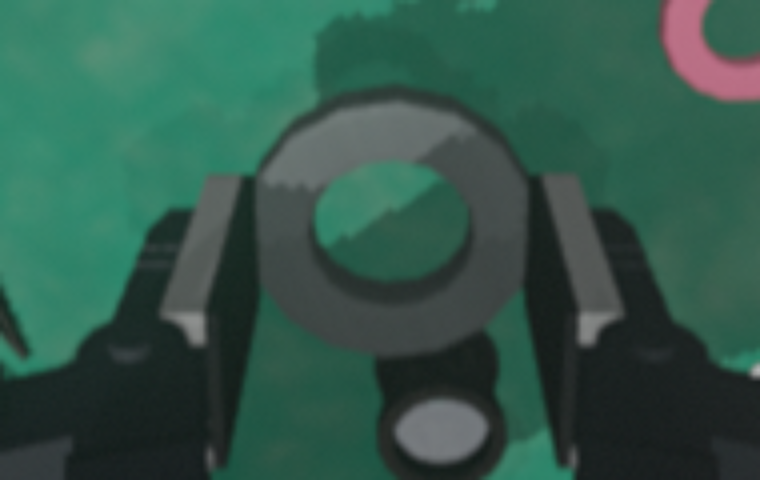

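```bash

python3 -m handwheel '6 -14 0 0 0 0 36;16 -39 0 0 0 0 36;28 -69 0 0 0 0 36;41 -100 0 0 0 0 36;51 -125 0 0 0 0 36;56 -135 0 0 0 0 36;57 -137.5 0 0 0 0 36;57 -137.5 0 0 0 0 36;57 -137.5 20 0 0 0 36;57 -137.5 40 0 0 0 36;57 -137.5 47 0 0 0 36;57 -137.5 47 0 0 0 36'
python3 chk.py c18
```

```text
clock: 29.42
tcp_pos: [0.5853, -0.2004, 0.0717]
orientation: [2.952, -1.074, -0.003]
contact_force: [0.7, 0.1, -0.4]
grip_width: 0.0401
t 29.43 tcp [ 585.3 -200.4   71.7] jaw -40.0 zax [-0.002  0.001 -1.   ] F [ 0.7  0.1 -0.4] w 40.1 q7 -0.55
stud wrist crop 0.01 [197.95304382 104.52725271]
stud wrist crop 0.066 [198.05009939 137.7856999 ]
```

View pics/c18.png

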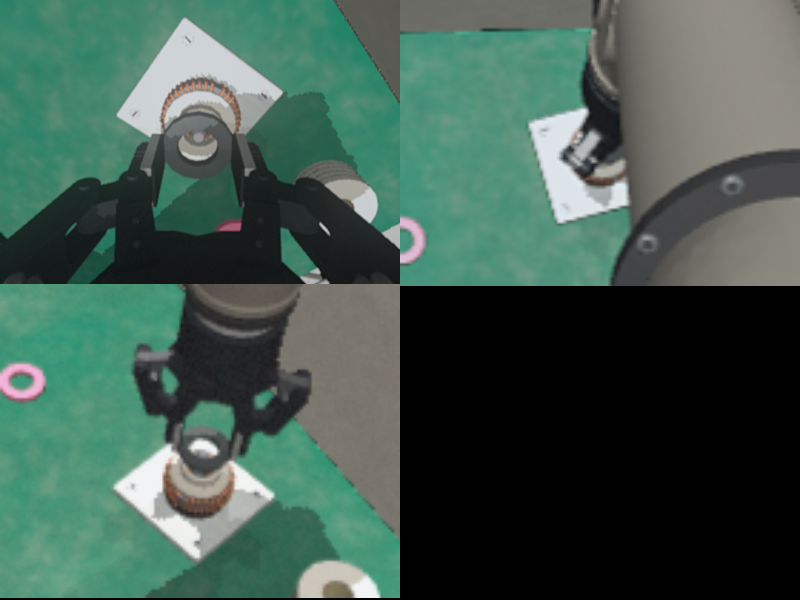

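The tip shows in the washer's hole at (198,137), slightly off centre. I shift -1.5 mm in tool y and go down to just around it.

```bash

python3 -m handwheel '0 -1.5 0 0 0 0 36;0 -1.5 4 0 0 0 36;0 -1.5 8 0 0 0 36;0 -1.5 8 0 0 0 36'
python3 chk.py c19
```

```text
clock: 30.08
tcp_pos: [0.5865, -0.1993, 0.0642]
orientation: [2.952, -1.074, -0.002]
contact_force: [-0.9, -0.0, -0.6]
grip_width: 0.0397
t 30.07 tcp [ 586.5 -199.3   64.2] jaw -40.0 zax [-0.001  0.    -1.   ] F [-0.9 -0.  -0.6] w 39.7 q7 -0.55
stud wrist crop 0.01 [197.56932923 109.94274482]
stud wrist crop 0.066 [197.63117908 146.28844366]
```

View pics/c19.png

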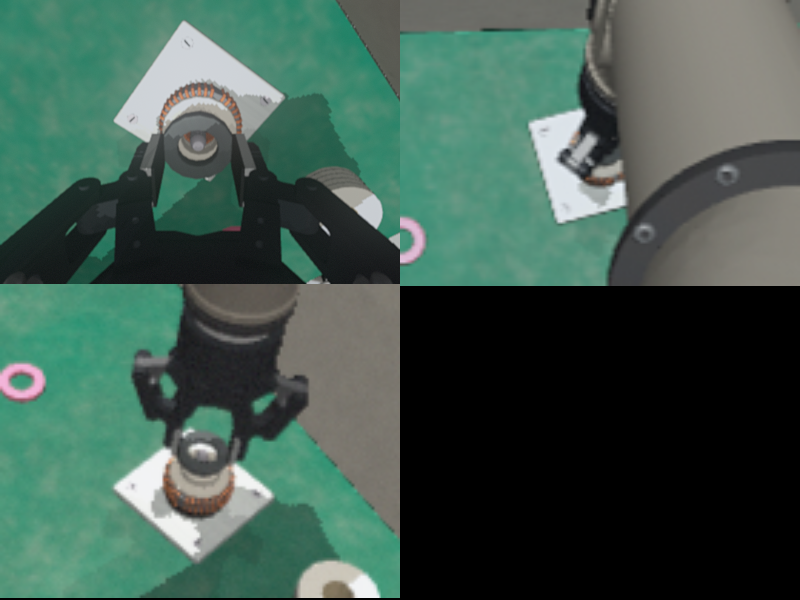

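The tip is now centred in the hole (198,145). Lowering the last 9 mm.

```bash

python3 -m handwheel '0 0 4 0 0 0 36;0 0 7 0 0 0 36;0 0 8.5 0 0 0 36;0 0 9.5 0 0 0 36;0 0 9.5 0 0 0 36;0 0 10.5 0 0 0 36;0 0 10.5 0 0 0 36;0 0 10.5 0 0 0 36'
python3 chk.py c20
```

```text
clock: 31.22
tcp_pos: [0.587, -0.1994, 0.0553]
orientation: [2.952, -1.074, 0.0]
contact_force: [-5.5, 1.0, 9.5]
grip_width: 0.0398
t 31.23 tcp [ 587.  -199.4   55.3] jaw -40.0 zax [ 0. -0. -1.] F [-5.5  1.   9.5] w 39.8 q7 -0.55
stud wrist crop 0.01 [197.0707987  114.75147066]
stud wrist crop 0.066 [197.05718279 154.73723469]
```

View pics/c20.png

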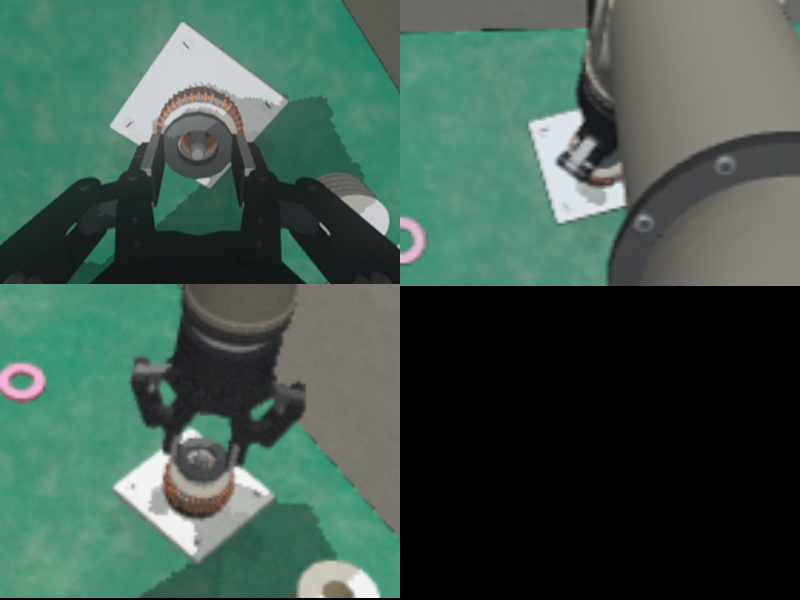

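The washer landed at exactly 55.3 mm. Releasing it, rising and moving aside for a clear look.

```bash

python3 -m handwheel '0 0 0 0 0 0 50;0 0 0 0 0 0 65;0 0 0 0 0 0 80;0 0 0 0 0 0 80;0 0 -15 0 0 0 80;0 0 -45 0 0 0 80;0 0 -85 0 0 0 80;0 0 -120 0 0 0 80;0 0 -120 0 0 0 80'
python3 -m handwheel '0 25 0 0 0 0 80;0 65 0 0 0 0 80;0 100 0 0 0 0 80;0 125 0 0 0 0 80;0 130 0 0 0 0 80;0 130 0 0 0 0 80;0 130 0 0 0 0 80'
python3 chk.py c21
python3 - <<'E'
from h import *
t=grab_frame("top"); cv2.imwrite("pics/t21.png",t["pixels"][:,:,::-1])
s=grab_frame("scene"); c=proj(s,[.587,-.199,.04]).round().astype(int); cv2.imwrite("pics/s21.png",cv2.resize(s["pixels"][c[1]-35:c[1]+35,c[0]-45:c[0]+45],None,fx=8,fy=8,interpolation=cv2.INTER_CUBIC)[:,:,::-1])
f=grab_frame("wrist"); c=proj(f,[.587,-.199,.04]).round().astype(int); print(c); cv2.imwrite("pics/w21.png",cv2.resize(f["pixels"][max(0,c[1]-70):c[1]+70,c[0]-90:c[0]+90],None,fx=4,fy=4,interpolation=cv2.INTER_CUBIC)[:,:,::-1])
E
```

```text
clock: 32.5
tcp_pos: [0.5893, -0.2, 0.1788]
orientation: [-2.951, 1.074, -0.012]
contact_force: [0.5, -0.4, -1.5]
grip_width: 0.0802
clock: 33.38
tcp_pos: [0.5044, -0.2975, 0.1743]
orientation: [-2.953, 1.071, -0.0]
contact_force: [-0.2, 0.4, 0.5]
grip_width: 0.0801
t 33.38 tcp [ 504.4 -297.5  174.3] jaw -39.9 zax [ 0.     0.001 -1.   ] F [-0.2  0.4  0.5] w 80.1 q7 -0.31
stud wrist crop 0.01 [197.49791334 -45.33881954]
stud wrist crop 0.066 [197.57389208 -56.09646939]
[257  48]
```

View pics/t21.png

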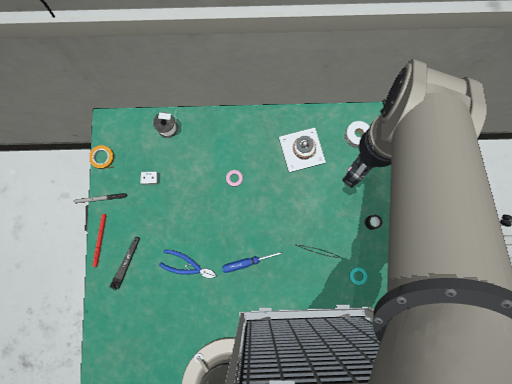

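View pics/s21.png

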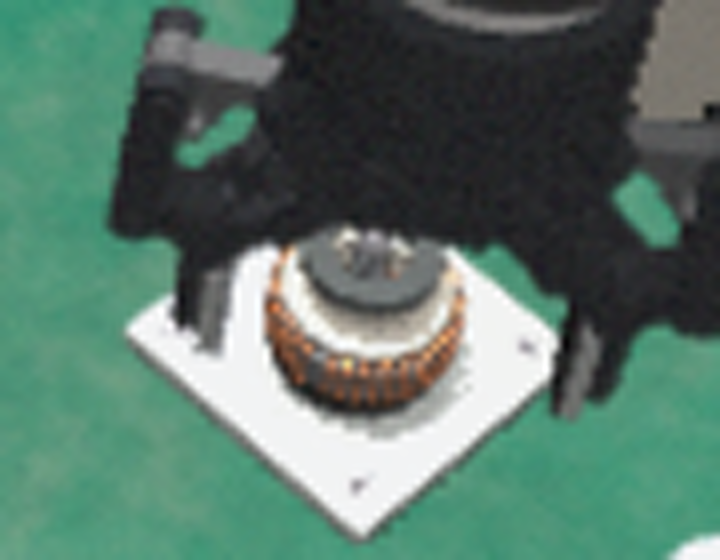

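View pics/w21.png

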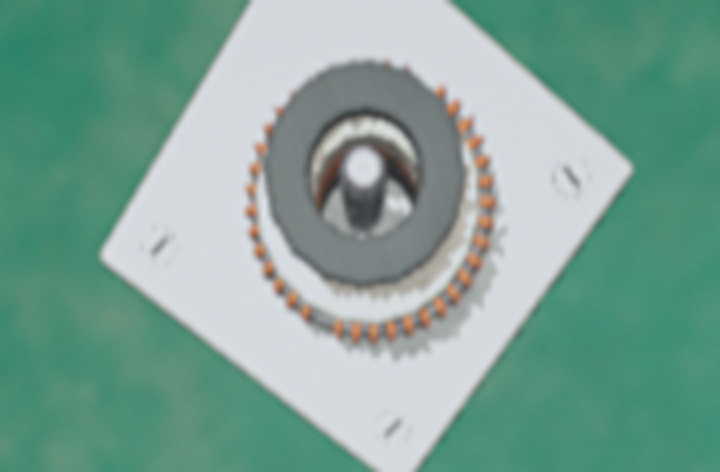

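The wrist crop shows the stud (365,165) through the middle of the washer, with the insulator, choke and pad below. The top view shows the stack at (304,147), and the reel (165,125), block (149,178) and label roll (359,133) where they were. Handing in.

```bash
python3 -c "
from bench import workorder
print(workorder.hand_in())"
```

```text
the job is handed in; nothing more can be done
None
```

I threaded the pad, choke, insulator (flange down) and washer onto the stud in that order and handed the job in at about 33.5 s of the 96 s allowed. `hand_in` reports no verdict.

- **Seating:** every part landed within about 0.3 mm of its expected height, with light contact forces of 6–10 N.
- **Last pictures:** the wrist view shows the stud through all four holes, and the scene view shows the washer lying flat on the insulator. The reel, the spacer block and the visible part of the label roll are at the same pixels as at the start, and the gripper was clear of everything.
- **Disagreements:** the top and wrist views differed by up to about 4 mm on the choke's position. The grip width read about 4 mm less than the true sizes on all four parts. Neither mattered, because the holes leave about 7 mm of play round the stud.
- **Not checked in a clear view:** the arm partly covered the label roll in the last top picture. The pad is mostly hidden under the choke; it was clearly seen flat on the plate just before the choke went on.

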